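# Find the throwing-wheel key that was left on and release it

## Task

The studio's main switch is off, and one of the four wheel keys on the bench switch box was left latched down; the screw-on caps stand unevenly, so it has to be found by feel. With the fingertips, tap all four keys lightly, one after another from the robot's left to its right and never so deep that a free key could latch, and press the latched one right down so that it lets go and comes back up. Finish with all four keys up, and leave the mug, jar, bowl and brush where they are.

Things in the scene. Friction and masses are not known exactly. Their poses are not given: they have to be found in the camera images.
- console: Switch box fixed to the bench: grey, white lid, 110 (x) by 268 mm (y), flat lid 66 mm high. Origin: centre of its underside; yaw up to 0.35. Front (-x) faces the robot, y points along the key row to the robot's left. Keys at x 0, y +78, +26, -26, -78 mm, in black 42 mm square bezels 70 mm high; 1 to 4 dots in front number them from the robot's left. Unlit amber lenses, under 80 mm high, behind.
- key1: Leftmost key seen from the robot: green cap 30 by 30 mm, white spot on top. Origin: centre of the cap's top face, moving with it; z up. All four keys are alike push-on push-off keys that move straight down. Caps are screwed on unevenly: a free (up) key's top is 82 mm above the bench give or take 1.5 mm, a latched one stands 2.5 mm lower than it would free, so height alone does not tell.
- key2: Second key from the robot's left, like key1. How a free key (any of the four) feels: it gives at once, from 1 N, and needs about 1 N more for each mm (3 N at 2 mm, 5 N at 4 mm). Tap it less than 4 mm deep; then it springs back up. Pushed down about 5 mm (6 to 7 N) it latches and stays 2.5 mm down when let go.
- key3: Third key from the robot's left, like key1. How the latched key (one of the four) feels: solid, moving less than 0.3 mm up to 3.5 N; then it yields at about 1 N per mm. Its hard stop is 2.9 mm below where it stands, reached at about 7 N: pressed onto that stop (10 to 12 N makes sure of it) and let go, it is released and rises to 2.5 mm above where it stood.
- key4: Rightmost key seen from the robot, like key1. Exactly one of the four keys is latched at the start, and it may be any of them. There is nothing higher than 90 mm within 0.3 m of the keys.
- mug: Loose terracotta mug, 76 mm across, 85 mm high, handle at its +y; origin at the centre of its foot. It stands beyond the right end of the switch box. Leave it alone.
- glaze_jar: Loose blue lidded glaze jar, 60 mm across, 85 mm high; origin at the centre of its foot. It stands beyond the left end of the switch box. Leave it alone.
- bowl: Loose white bowl, 104 mm across, 45 mm high; origin at the centre of its foot. It stands behind the switch box. Leave it alone.
- brush: Loose wooden brush, 200 mm long and 20 mm high, lying in front of the switch box; its x axis lies along it. Leave it alone.

How it is judged:
By the outcome, as a careful person would: the job done as asked, in the order asked, and still so for the second after the job is handed in, with the robot touching nothing.
It also fails if it takes over 51 s, if anything falls off the work surface, if the arm or the gripper's body presses on something with over 40 N, if the wrist force passes 120 N, or if a joint passes its speed limit or range.

## Robot

A 6-joint arm with a two-finger parallel gripper is mounted at the origin on the work surface. World frame = base frame: x ahead of the robot, y to its left, z up, the work surface at z = 0. Lengths are in m, angles in rad, forces in N, time in s.
With the tool pointing down it reaches from about 0.375 to 0.9 m from the base axis. Payload 3.1 kg.
Tool frame: the origin (TCP) lies between the finger pads; the fingertips stand 19 mm ahead of it and the grasp point (between the pads) is the TCP; z points along the fingers, y is the direction in which the jaws open and shut (so a half turn about z gives the same grasp; the last joint's range is limited). The gripper opens to 87 mm and grips with 3 to 60 N. Pads are 19 mm wide; open, the fingers measure 117 mm over their backs; the gripper's body (75 mm by 190 mm) begins 51 mm behind the grasp point.
Start: joints at [0.991, 0.527, 1.433, -0, 1.181, -0.178], TCP at [0.244, 0.575, 0.242] pointing down, gripper open.
Joint ranges: [-3.08, 3.08], [-0.75, 2.2], [0.22, 2.44], [-1.43, 4.57], [0, 2.65], [-2.85, 2.85]. Speed limits (rad/s): [2.79, 2.79, 3.14, 3.14, 3.14, 3.14].

## Interface

Orientations are given as a unit quaternion [x, y, z, w].
In Python, from rig import robot gives the robot as it stands.
- The arm moves only by the tool apply_moves, never from a script. Its argument "series" is a list of rows, each a list of 7 numbers: the shift along the tool's x, y, z in cm, then the turn, a rotation vector about the tool's x, y, z in degrees, then the opening, from 0 (shut) to 1 (fully open). In form: [[dx, dy, dz, rx, ry, rz, grip], ...]. A call has 1 to 5 rows; each row is the pose to reach, as a shift and turn from the pose commanded when the call began, along the tool's axes at that moment; what a row does not reach only later rows make up. A row lasts 1/12 s, in which the tool goes at most 41.7 mm and 7.16 degrees, less where a joint would pass 70% of its speed; a pose out of reach is approached as far as the arm can. A call with a gripper value outside its range is refused whole. The fingers move at their own pace and stop on an object; "newtons" is the grip in N (left out, the last holds). Time passes only in rows, so rows that repeat a pose let the fingers close. It gives the time, the measured TCP pose, the force and the opening at its end, in the units of the state.
- robot.get_obs(): the state, without advancing time (a new reading comes with each control period).
- robot.camera(name): name is "scene" or "top" or "wrist"; returns the picture (384x512x3 uint8, red, green, blue); there is no depth.
- robot.camera_params(name): a dict with "mtx" (3x3 intrinsics, pixels), "D" ([k1, k2, p1, p2, k3] as OpenCV has them; the pictures are not rectified), "origin" and "rotation" of the camera in the world. Camera axes: x right, y down, z forward; pixel columns grow to the right and rows downward; lengths in m; the calibration is good to about 2 mm. A picture is of the moment at which its call begins: read the wrist's pose just before it. camera_params takes no time and is no camera call; for the wrist camera it gives the pose at the moment of the call.
- robot.hand_in(): hands the job in, once; it reports no verdict.
The state is a dict: "time": time; "q": joint angles; "joint_velocities": joint speeds; "joint_torque": joint torques, N m; "position": TCP position; "tool_rot": TCP orientation; "ft_force": force on the tool from outside, world axes, zero at the start; "moment": the same for the moment, N m; "grip_width": finger opening in m.
Only numpy, scipy, OpenCV 4.12 (cv2) and the standard library are available. Lean on these libraries where they do the work, as an engineer would, in place of code of your own. Each camera call takes 0.05 s, during which the arm holds its last target. There are 200 camera calls.

## Working session

There is one attempt and no reset: what is moved stays moved. The work goes in short steps, Python scripts to look and compute and a tool call to move; the robot and the scene stay as the last step left them, time stands still between calls to the robot, and variables do not carry over. Pictures are saved under pics/ and viewed, about 8 in all and at most 12, crops included, and the job is handed in when it is done.

Besides the shell and the picture viewer there is one more tool, called after "Emit:" in YAML: its name, and indented under it one key for each argument. apply_moves: Moves the arm, as the interface text tells. Its arguments: {"type":"object","properties":{"series":{"type":"array"},"newtons":{"type":"number"}},"required":["series"]}

```bash
mkdir -p pics; python3 - <<'E'
from rig import robot
import cv2
o=robot.get_obs();print({k:o[k] for k in('time','position','tool_rot','ft_force','grip_width')})
for n in('top','scene'):
    im=robot.camera(n);cv2.imwrite(f'pics/{n}0.png',im[:,:,::-1]);p=robot.camera_params(n);print(n,p)
E
```

```text
{'time': 0.0, 'position': array([0.24402755, 0.57465188, 0.24057389]), 'tool_rot': array([ 1.99573278e-01,  9.79882322e-01, -9.92070378e-04, -3.97180530e-04]), 'ft_force': array([-0.73006411,  0.13220372,  0.25655999]), 'grip_width': 0.08697303021048543}
top {'mtx': array([[364.98418505,   0.        , 257.42309937],
       [  0.        , 364.98418505, 192.48888797],
       [  0.        ,   0.        ,   1.        ]]), 'D': array([-0.01590691,  0.        ,  0.        ,  0.        ,  0.        ]), 'origin': array([0.55323332, 0.03339468, 1.00692529]), 'rotation': array([-0.70236252,  0.71062313, -0.03353987,  0.02401532])}
scene {'mtx': array([[366.10073895,   0.        , 262.93020928],
       [  0.        , 366.10073895, 191.75545304],
       [  0.        ,   0.        ,   1.        ]]), 'D': array([-0.09537662,  0.        ,  0.        ,  0.        ,  0.        ]), 'origin': array([1.14605248, 0.06327496, 0.54379904]), 'rotation': array([ 0.61878742,  0.66193688, -0.30955484, -0.28830104])}
```

View pics/top0.png

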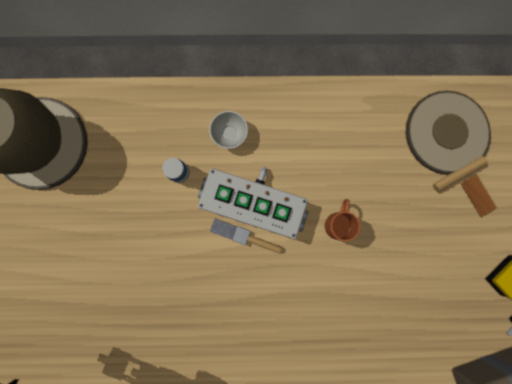

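View pics/scene0.png

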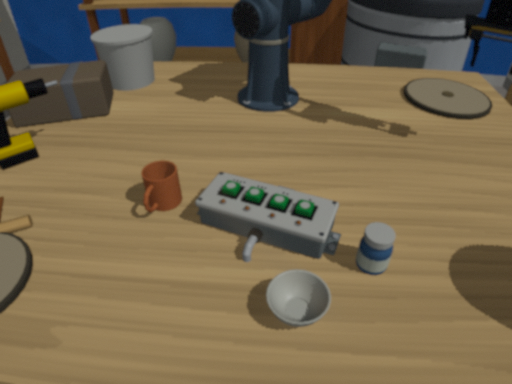

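Top view: the console sits around (254,203), with key spots at about (224,194), (243,200), (263,206) and (282,212). The mug is on the right at (343,226), the jar on the left at (175,169), the bowl behind and the brush in front. The scene view agrees. Next I'll locate the keys in both views.

```bash
cat > h.py <<'E'
import numpy as np,cv2
from scipy.spatial.transform import Rotation as R
def ray(p,uv):
    n=cv2.undistortPoints(np.array([[uv]],float),p['mtx'],p['D'])[0,0]
    return p['origin'],R.from_quat(p['rotation']).apply([n[0],n[1],1])
def hit(p,uv,z):
    o,d=ray(p,uv);return o+d*(z-o[2])/d[2]
def keys(im):
    h=cv2.cvtColor(im,cv2.COLOR_RGB2HSV)
    m=cv2.inRange(h,(55,110,40),(95,255,255))
    m=cv2.morphologyEx(m,cv2.MORPH_CLOSE,np.ones((7,7)))
    n,l,s,c=cv2.connectedComponentsWithStats(m)
    return [(c[i],s[i,4]) for i in range(1,n) if s[i,4]>40]
def towards(o,target):   # shift in tool axes, cm
    return R.from_quat(o['tool_rot']).inv().apply(np.asarray(target)-o['position'])*100
E
python3 - <<'E'
from h import *
from rig import robot
o=robot.get_obs()
for n in('top','scene'):
    im=cv2.imread(f'pics/{n}0.png')[:,:,::-1].copy();p=robot.camera_params(n)
    P=[]
    for c,a in keys(im):
        w=hit(p,c,.081);P.append(w);print(n,c.round(1),a,w.round(4))
    P=np.array(sorted(P,key=lambda w:-w[1]));d=P[0]-P[-1];print('span',np.linalg.norm(d),'yaw',np.arctan2(-d[0],d[1]),P.mean(0))
    t=R.from_quat(o['tool_rot']).as_matrix();print(t.round(3).tolist())
    for w in P: print(towards(o,[w[0],w[1],.081+.019]).round(2))
E
```

```text
top [252.6 202.7] 768 [0.6028 0.033  0.081 ]
span 0.0 yaw -0.0 [0.60283539 0.03296482 0.081     ]
[[-0.92, 0.391, -0.001], [0.391, 0.92, -0.002], [0.0, -0.002, -1.0]]
[-54.21 -35.8   14.12]
scene [243.7 193.1] 307 [ 0.6015 -0.0124  0.081 ]
scene [278.4 202.7] 160 [0.6251 0.0566 0.081 ]
scene [304.3 209.2] 188 [0.6404 0.1055 0.081 ]
span 0.12411075147649409 yaw -0.3184314651776065 [0.6223345  0.04993671 0.081     ]
[[-0.92, 0.391, -0.001], [0.391, 0.92, -0.002], [0.0, -0.002, -1.0]]
[-54.83 -27.66  14.1 ]
[-55.34 -32.75  14.11]
[-55.86 -40.02  14.13]
```

```bash
sed -i 's/(55,110,40)/(55,110,70)/; s/np.ones((7,7))/np.ones((2,2))/; s/>40\]/>25]/' h.py
python3 - <<'E'
from h import *
from rig import robot
o=robot.get_obs()
for n in('top','scene'):
    im=cv2.imread(f'pics/{n}0.png')[:,:,::-1].copy();p=robot.camera_params(n)
    P=[]
    for c,a in keys(im):
        w=hit(p,c,.081);P.append(w);print(n,c.round(1),a)
    P=np.array(sorted(P,key=lambda w:-w[1]));d=P[0]-P[-1];print('span',np.linalg.norm(d),'yaw',np.arctan2(-d[0],d[1]),P.mean(0))
    for w in P: print(w.round(4),towards(o,[w[0],w[1],.081+.019]).round(2))
E
```

```text
top [224.1 194.1] 81
top [243.5 200.5] 88
top [262.8 206.7] 80
top [282.3 213. ] 84
span 0.15543135838907382 yaw -0.3259562057566936 [0.6006424  0.03159602 0.081     ]
[0.6256 0.1052 0.081 ] [-53.48 -28.26  14.1 ]
[0.6088 0.0561 0.081 ] [-53.86 -33.44  14.11]
[0.5923 0.0072 0.081 ] [-54.25 -38.58  14.12]
[ 0.5758 -0.0421  0.081 ] [-54.66 -43.76  14.13]
scene [233.3 189.6] 90
scene [256.5 195.9] 88
scene [280.4 202.9] 91
scene [306.2 208.9] 104
span 0.15075318940035085 yaw -0.3172337352171137 [0.61622032 0.03721353 0.081     ]
[0.6391 0.1091 0.081 ] [-54.57 -27.37  14.1 ]
[0.6255 0.0604 0.081 ] [-55.22 -32.39  14.11]
[0.6082 0.0135 0.081 ] [-55.47 -37.38  14.12]
[ 0.5921 -0.0341  0.081 ] [-55.84 -42.4   14.13]
```

Emit:
apply_moves:
  series:
    - [-17,-11.4,0,0,0,-4.5,0]
    - [-17,-11.4,0,0,0,-4.5,0]
    - [-17,-11.4,0,0,0,-4.5,0]
    - [-17,-11.4,0,0,0,-4.5,0]
    - [-17,-11.4,0,0,0,-4.5,0]
  newtons: 20

```text
time: 0.52
position: [0.3567, 0.4017, 0.2412]
tool_rot: [0.161, 0.987, -0.001, -0.0]
ft_force: [1.1, 0.3, 0.7]
grip_width: 0.0616
```

Emit:
apply_moves:
  series:
    - [-16.4,-12.7,0,0,0,0,0]
    - [-16.4,-12.7,0,0,0,0,0]
    - [-16.4,-12.7,0,0,0,0,0]
    - [-16.4,-12.7,0,0,0,0,0]
    - [-16.4,-12.7,0,0,0,0,0]

```text
time: 0.93
position: [0.472, 0.2293, 0.2413]
tool_rot: [0.161, 0.987, -0.0, -0.0]
ft_force: [0.4, 0.9, -0.3]
grip_width: 0.0285
```

Emit:
apply_moves:
  series:
    - [-16.4,-12.7,0,0,0,0,0]
    - [-16.4,-12.7,0,0,0,0,0]
    - [-16.4,-12.7,0,0,0,0,0]
    - [-16.4,-12.7,0,0,0,0,0]
    - [-16.4,-12.7,0,0,0,0,0]

```text
time: 1.35
position: [0.5872, 0.0567, 0.2412]
tool_rot: [0.161, 0.987, 0.0, -0.0]
ft_force: [1.2, 1.1, 0.7]
grip_width: 0.0018
```

```bash
python3 - <<'E'
from h import *
from rig import robot
o=robot.get_obs();p=robot.camera_params('wrist');im=robot.camera('wrist')
cv2.imwrite('pics/w1.png',im[:,:,::-1])
print(o['time'],o['position'],o['tool_rot'],o['ft_force'],p['origin'])
for c,a in keys(im): print(c.round(1),a,hit(p,c,.081).round(4))
s=cv2.imread('pics/scene0.png')[150:230,200:340];cv2.imwrite('pics/sc.png',cv2.resize(s,None,fx=5,fy=5))
E
```

```text
1.35 [0.58716132 0.05672419 0.24116986] [ 1.61192162e-01  9.86922956e-01  2.13497328e-05 -4.07142756e-04] [1.24949181 1.10517742 0.69820804] [0.51760099 0.08037315 0.38457787]
[167.6 204.4] 523 [ 0.5812 -0.0387  0.081 ]
[215.5 204. ] 533 [0.5967 0.0087 0.081 ]
[265.3 203.8] 526 [0.6128 0.0574 0.081 ]
[315.5 203.9] 511 [0.6295 0.1066 0.081 ]
```

View pics/w1.png

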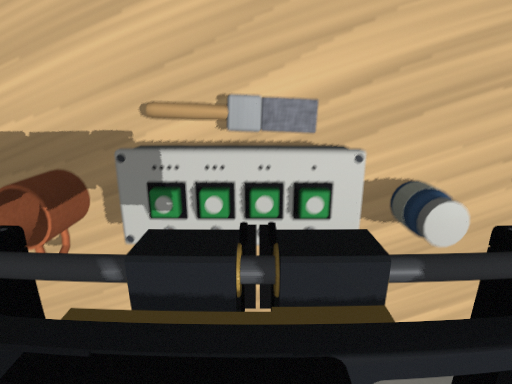

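View pics/sc.png

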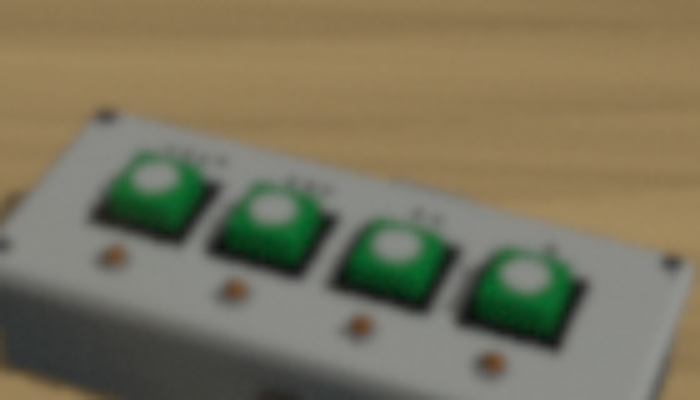

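Wrist view: the keys are in a row at v≈204, with key 4 on the left at u≈167 and key 1 on the right at u≈315; the fingers are shut. In the scene crop the green masks take in the cap sides, which biases them. I'll triangulate the white spots from all three views instead.

```bash
python3 - <<'E'
from h import *
from rig import robot
pw=robot.camera_params('wrist')
def spots(f,seeds,r):
    im=cv2.imread(f).astype(float);out=[]
    for u,v in seeds:
        for _ in range(4):
            y,x=np.mgrid[round(v)-r:round(v)+r+1,round(u)-r:round(u)+r+1]
            w=im[y,x,2]; w=np.clip(w-(w.max()*.45+w.min()*.55),0,None)   # red channel: white spot vs green
            u,v=(w*x).sum()/w.sum(),(w*y).sum()/w.sum()
        out.append((u,v))
    return np.array(out)
S={'wrist':spots('pics/w1.png',[(315,204),(264,204),(214,204),(166,204)],11),
'top':spots('pics/top0.png',[(224,194),(243.5,200.5),(263,206.7),(282,213)],3),
'scene':spots('pics/scene0.png',[(304.5,205),(279,198.8),(254,191.6),(231,185.4)],4)}
P={n:robot.camera_params(n) for n in S};P['wrist']=pw
for n in S: print(n,S[n].round(1).tolist(),[hit(P[n],s,.081)[:2].round(4).tolist() for s in S[n]])
for i in range(4):
    A=np.zeros((3,3));b=np.zeros(3)
    for n in S:
        o,d=ray(P[n],S[n][i]);d/=np.linalg.norm(d);M=np.eye(3)-np.outer(d,d);A+=M;b+=M@o
    print(i+1,np.linalg.solve(A,b).round(4))
E
```

```text
wrist [[314.5, 204.8], [263.9, 204.0], [213.3, 204.5], [163.7, 205.7]] [[0.6377, 0.0972], [0.62, 0.0478], [0.6036, -0.0019], [0.5882, -0.0516]]
top [[223.3, 193.1], [242.8, 199.4], [262.2, 205.7], [281.7, 212.1]] [[0.6281, 0.1073], [0.6116, 0.0578], [0.5949, 0.0086], [0.5781, -0.0406]]
scene [[304.9, 204.3], [279.1, 198.1], [254.2, 190.9], [230.9, 184.5]] [[0.6263, 0.1069], [0.6118, 0.0575], [0.5933, 0.0077], [0.5764, -0.0411]]
1 [0.6317 0.1033 0.0873]
2 [0.6151 0.0545 0.0861]
3 [0.5985 0.0059 0.0882]
4 [ 0.5826 -0.0422  0.0895]
```

```bash
cat >> h.py <<'E'
K=np.array([[.6278,.107],[.612,.0575],[.595,.0083],[.578,-.0403]])
def rep(robot):
    o=robot.get_obs();print(o['time'],o['position'].round(5),o['tool_rot'].round(4),o['ft_force'].round(2),o['grip_width'])
    for k in K: print(towards(o,[k[0],k[1],.105]).round(2))   # tip 86 mm up
E
python3 -c "
from h import *
from rig import robot
rep(robot)"
```

```text
1.4 [0.59313 0.04967 0.2415 ] [ 0.1632  0.9866 -0.0024  0.004 ] [ 4.95 -3.46  1.  ] 0.00114748615262149
[-1.32  6.59 13.64]
[-1.42  1.39 13.66]
[-1.39 -3.81 13.68]
[-1.35 -8.96 13.69]
```

Emit:
apply_moves:
  series:
    - [-1.3,6.6,3,0,0,0,0]
    - [-1.3,6.6,6,0,0,0,0]
    - [-1.3,6.6,9,0,0,0,0]
    - [-1.3,6.6,11,0,0,0,0]
    - [-1.3,6.6,11,0,0,0,0]

```text
time: 1.82
position: [0.6156, 0.1179, 0.1256]
tool_rot: [0.16, 0.987, -0.001, -0.006]
ft_force: [0.1, -0.0, -0.2]
grip_width: 0.0002
```

Emit:
apply_moves:
  series:
    - [0,0,0,0,0,0,0]
    - [0,0,0,0,0,0,0]
    - [0,0,0,0,0,0,0]

```text
time: 2.07
position: [0.6213, 0.1171, 0.1338]
tool_rot: [0.161, 0.987, 0.0, 0.002]
ft_force: [0.3, 0.4, -0.6]
grip_width: 0.0007
```

```bash
python3 - <<'E'
from h import *
from rig import robot
rep(robot)
p=robot.camera_params('wrist');im=robot.camera('wrist');cv2.imwrite('pics/w2.png',im[:,:,::-1])
for c,a in keys(im): print(c.round(1),a,hit(p,c,.081).round(4))
rep(robot)
E
```

```text
2.0667 [0.62126 0.11708 0.13376] [1.611e-01 9.869e-01 3.000e-04 2.000e-03] [ 0.3   0.4  -0.55] 0.0007175669556634577
[-0.93 -0.75  2.88]
[-1.01 -5.95  2.87]
[ -0.96 -11.15   2.86]
[ -0.89 -16.3    2.86]
[245.8 218.9] 559 [0.6195 0.1101 0.081 ]
[ 33.1 226.5] 736 [ 0.5772 -0.0362  0.081 ]
[170.5 218.8] 556 [0.6032 0.0616 0.081 ]
[ 98.5 230. ] 1014 [0.5948 0.0097 0.081 ]
2.1167 [0.62125 0.11704 0.13385] [1.611e-01 9.869e-01 3.000e-04 2.100e-03] [0.21 0.71 0.03] 0.00023144930762985684
[-0.93 -0.75  2.89]
[-1.   -5.94  2.88]
[ -0.96 -11.15   2.87]
[ -0.89 -16.3    2.87]
```

View pics/w2.png

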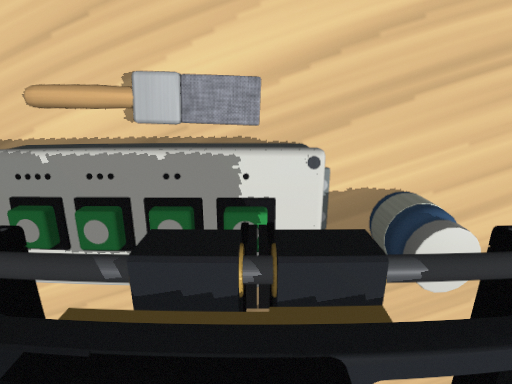

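The fingers stand just left of key 1 (u≈246, v≈219) and slightly nearer the robot, which matches the computed correction (-0.9, -0.75 cm). Next: line up on key 1 with the tips at about 87 mm.

Emit:
apply_moves:
  series:
    - [-0.9,-0.75,1.0,0,0,0,0]
    - [-0.9,-0.75,2.0,0,0,0,0]
    - [-0.9,-0.75,2.7,0,0,0,0]
    - [-0.9,-0.75,2.7,0,0,0,0]
    - [-0.9,-0.75,2.7,0,0,0,0]

```text
time: 2.53
position: [0.6252, 0.1071, 0.1034]
tool_rot: [0.161, 0.987, -0.0, -0.001]
ft_force: [-0.2, 0.4, 0.8]
grip_width: 0.0006
```

Emit:
apply_moves:
  series:
    - [0,0,0,0,0,0,0]
    - [0,0,0,0,0,0,0]
    - [0,0,0,0,0,0,0]
    - [0,0,0,0,0,0,0]

```text
time: 2.87
position: [0.6262, 0.1074, 0.1049]
tool_rot: [0.161, 0.987, 0.0, 0.0]
ft_force: [0.4, 0.1, -0.2]
grip_width: 0.0009
```

```bash
python3 - <<'E'
from h import *
from rig import robot
rep(robot)
for n in('top','scene'):
    im=robot.camera(n)
    if n=='scene': cv2.imwrite('pics/s3.png',cv2.resize(im[120:250,190:350,::-1],None,fx=4,fy=4))
    rep(robot)
E
```

```text
2.8667 [0.62623 0.10742 0.10491] [1.608e-01 9.870e-01 1.000e-04 3.000e-04] [ 0.35  0.12 -0.23] 0.0008611709678544666
[-0.16  0.01 -0.01]
[-0.24 -5.19 -0.01]
[-1.900e-01 -1.039e+01 -1.000e-02]
[-1.200e-01 -1.554e+01 -1.000e-02]
2.9167 [0.62618 0.10739 0.10487] [1.608e-01 9.870e-01 0.000e+00 3.000e-04] [-0.93 -0.07  0.06] 0.00019468091684767138
[-0.17  0.01 -0.01]
[-0.24 -5.18 -0.01]
[-1.900e-01 -1.039e+01 -1.000e-02]
[ -0.12 -15.53  -0.02]
2.9667 [0.62616 0.10735 0.10483] [1.609e-01 9.870e-01 0.000e+00 3.000e-04] [0.72 0.44 0.23] 0.0006752958713090624
[-0.17  0.02 -0.02]
[-0.24 -5.18 -0.02]
[ -0.19 -10.38  -0.02]
[ -0.12 -15.53  -0.02]
```

View pics/s3.png

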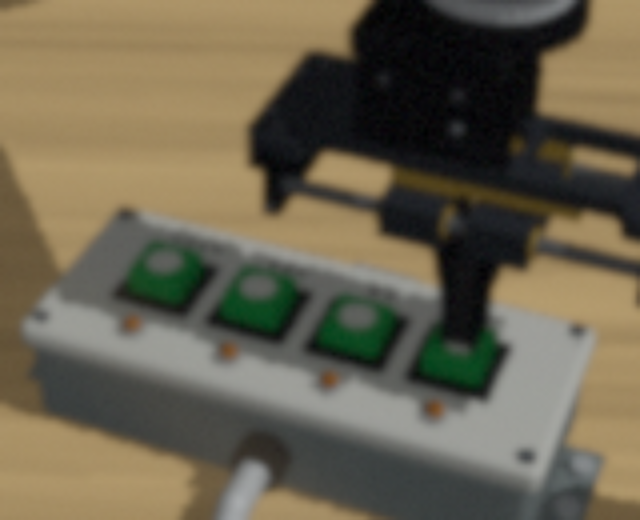

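The tips are centred over key 1's spot at about 86 mm. I'll probe in 1 mm steps; even the worst-case free cap is tapped less than 3.5 mm.

```bash
cat > m.py <<'E'
import numpy as np
from rig import robot
F=[];Z=[]
for i in range(4):
    robot.camera('top');o=robot.get_obs();F.append(o['ft_force']);Z.append(o['position'])
print(round(o['time'],2),'F',np.mean(F,0).round(2),'sd',np.std(F,0).round(2)[2],'tip mm',((np.mean(Z,0)-[0,0,.019])*1e3).round(2))
E
python3 m.py
```

```text
3.17 F [-0.12 -0.43  0.16] sd 0.39 tip mm [626.09 107.33  85.71]
```

Emit:
apply_moves:
  series:
    - [-0.1,0,0.1,0,0,0,0]
    - [-0.1,0,0.2,0,0,0,0]
    - [-0.1,0,0.28,0,0,0,0]
    - [-0.1,0,0.28,0,0,0,0]

```text
time: 3.5
position: [0.627, 0.1069, 0.1016]
tool_rot: [0.161, 0.987, -0.0, -0.0]
ft_force: [-0.3, 0.3, 1.2]
grip_width: 0.0009
```

```bash
python3 m.py
```

```text
3.7 F [ 0.11 -0.05  0.21] sd 0.73 tip mm [626.98 106.94  82.72]
```

Emit:
apply_moves:
  series:
    - [0,0,0.05,0,0,0,0]
    - [0,0,0.1,0,0,0,0]
    - [0,0,0.1,0,0,0,0]

```text
time: 3.95
position: [0.627, 0.1069, 0.1009]
tool_rot: [0.161, 0.987, -0.0, 0.0]
ft_force: [-0.9, -0.5, 1.7]
grip_width: 0.0005
```

```bash
python3 m.py
```

```text
4.15 F [-0.01 -0.34  2.  ] sd 0.35 tip mm [626.99 106.94  81.88]
```

Emit:
apply_moves:
  series:
    - [0,0,0.05,0,0,0,0]
    - [0,0,0.1,0,0,0,0]
    - [0,0,0.1,0,0,0,0]

```text
time: 4.4
position: [0.627, 0.107, 0.0998]
tool_rot: [0.161, 0.987, 0.0, 0.0]
ft_force: [-0.6, -0.5, 2.7]
grip_width: 0.0003
```

```bash
python3 m.py
```

```text
4.6 F [-0.77 -0.22  2.94] sd 0.65 tip mm [627.01 106.94  80.84]
```

Key 1 is free: 2.0 N at 81.9 mm and 2.9 N at 80.8 mm, about 1 N/mm, tapped about 2 mm. Moving on to key 2.

Emit:
apply_moves:
  series:
    - [0,0,-0.7,0,0,0,0]
    - [0,-2.6,-0.7,0,0,0,0]
    - [0,-5.2,-0.7,0,0,0,0]
    - [0,-5.2,-0.7,0,0,0,0]
    - [0,-5.2,-0.7,0,0,0,0]

```text
time: 5.02
position: [0.6103, 0.0566, 0.1069]
tool_rot: [0.162, 0.987, 0.0, -0.0]
ft_force: [-0.3, 1.3, -0.3]
grip_width: 0.0005
```

Emit:
apply_moves:
  series:
    - [0,0,0,0,0,0,0]
    - [0,0,0.15,0,0,0,0]
    - [0,0,0.3,0,0,0,0]
    - [0,0,0.4,0,0,0,0]
    - [0,0,0.4,0,0,0,0]

```text
time: 5.43
position: [0.6103, 0.0583, 0.1023]
tool_rot: [0.16, 0.987, -0.0, -0.0]
ft_force: [1.0, -1.2, 0.5]
grip_width: 0.0004
```

```bash
python3 m.py
```

```text
5.63 F [ 0.04  0.13 -0.51] sd 0.36 tip mm [610.43  58.    83.59]
```

Emit:
apply_moves:
  series:
    - [0,0,0.05,0,0,0,0]
    - [0,0,0.1,0,0,0,0]
    - [0,0,0.1,0,0,0,0]

```text
time: 5.88
position: [0.6104, 0.0576, 0.1017]
tool_rot: [0.161, 0.987, 0.0, -0.0]
ft_force: [0.2, 0.7, 0.0]
grip_width: 0.0004
```

```bash
python3 m.py
```

```text
6.08 F [-0.35  0.32  0.14] sd 0.59 tip mm [610.45  57.59  82.75]
```

Emit:
apply_moves:
  series:
    - [0,0,0.05,0,0,0,0]
    - [0,0,0.1,0,0,0,0]
    - [0,0,0.1,0,0,0,0]

```text
time: 6.33
position: [0.6104, 0.0576, 0.1006]
tool_rot: [0.161, 0.987, -0.0, -0.0]
ft_force: [1.2, -0.0, 0.1]
grip_width: 0.0003
```

```bash
python3 m.py
```

```text
6.53 F [-0.18 -0.29 -0.11] sd 0.46 tip mm [610.43  57.63  81.71]
```

Emit:
apply_moves:
  series:
    - [0,0,0.05,0,0,0,0]
    - [0,0,0.1,0,0,0,0]
    - [0,0,0.1,0,0,0,0]

```text
time: 6.78
position: [0.6104, 0.0576, 0.0996]
tool_rot: [0.161, 0.987, -0.0, -0.0]
ft_force: [-0.6, -0.2, -0.6]
grip_width: 0.0005
```

```bash
python3 m.py
```

```text
6.98 F [-0.   -0.18 -0.09] sd 0.41 tip mm [610.42  57.63  80.7 ]
```

Emit:
apply_moves:
  series:
    - [0,0,0.05,0,0,0,0]
    - [0,0,0.05,0,0,0,0]

```text
time: 7.15
position: [0.6106, 0.0576, 0.0995]
tool_rot: [0.161, 0.987, 0.0, 0.0]
ft_force: [-0.1, -0.1, 0.9]
grip_width: 0.0005
```

```bash
python3 m.py
```

```text
7.35 F [-0.76  0.27  1.95] sd 0.71 tip mm [610.56  57.63  80.48]
```

Emit:
apply_moves:
  series:
    - [0,0,0.02,0,0,0,0]
    - [0,0,0.02,0,0,0,0]

```text
time: 7.52
position: [0.6106, 0.0577, 0.0994]
tool_rot: [0.161, 0.987, 0.0, 0.0]
ft_force: [-0.4, 0.7, 3.8]
grip_width: 0.0006
```

```bash
python3 m.py; python3 m.py
```

```text
7.72 F [-0.6   0.27  3.61] sd 0.56 tip mm [610.57  57.64  80.29]
7.92 F [-0.79  0.17  3.74] sd 0.47 tip mm [610.58  57.62  80.17]
```

Key 2 reads solid: 3.7 N within about 0.4 mm, where a free key would give about 1.4 N. That makes it the latched one. I'll tap keys 3 and 4 first, then come back to press it.

Emit:
apply_moves:
  series:
    - [0,0,-0.77,0,0,0,0]
    - [-0.1,-2.6,-0.77,0,0,0,0]
    - [-0.1,-5.2,-0.77,0,0,0,0]
    - [-0.1,-5.2,-0.77,0,0,0,0]
    - [-0.1,-5.2,-0.77,0,0,0,0]

```text
time: 8.33
position: [0.5946, 0.007, 0.1067]
tool_rot: [0.162, 0.987, 0.0, -0.0]
ft_force: [-0.0, 1.3, -0.0]
grip_width: 0.0001
```

Emit:
apply_moves:
  series:
    - [0,0,0,0,0,0,0]
    - [0,0,0.15,0,0,0,0]
    - [0,0,0.3,0,0,0,0]
    - [0,0,0.4,0,0,0,0]
    - [0,0,0.4,0,0,0,0]

```text
time: 8.75
position: [0.5947, 0.0087, 0.1023]
tool_rot: [0.16, 0.987, 0.0, -0.0]
ft_force: [0.6, -0.5, 1.2]
grip_width: 0.0002
```

```bash
python3 m.py
```

```text
8.95 F [-0.28 -0.01 -0.02] sd 0.44 tip mm [594.88   8.38  83.61]
```

Emit:
apply_moves:
  series:
    - [0,0,0.05,0,0,0,0]
    - [0,0,0.1,0,0,0,0]
    - [0,0,0.1,0,0,0,0]

```text
time: 9.2
position: [0.5948, 0.008, 0.1017]
tool_rot: [0.161, 0.987, 0.0, -0.0]
ft_force: [0.7, 0.4, -0.9]
grip_width: 0.0004
```

```bash
python3 m.py
```

```text
9.4 F [ 0.31 -0.02  0.04] sd 0.54 tip mm [594.87   7.97  82.74]
```

Emit:
apply_moves:
  series:
    - [0,0,0.05,0,0,0,0]
    - [0,0,0.1,0,0,0,0]
    - [0,0,0.1,0,0,0,0]

```text
time: 9.65
position: [0.595, 0.008, 0.1009]
tool_rot: [0.161, 0.987, -0.0, 0.0]
ft_force: [-0.2, -0.6, 1.5]
grip_width: 0.0002
```

```bash
python3 m.py
```

```text
9.85 F [-0.21  0.22  1.73] sd 0.16 tip mm [594.99   7.96  81.9 ]
```

Emit:
apply_moves:
  series:
    - [0,0,0.05,0,0,0,0]
    - [0,0,0.1,0,0,0,0]
    - [0,0,0.1,0,0,0,0]

```text
time: 10.1
position: [0.595, 0.008, 0.0998]
tool_rot: [0.161, 0.987, -0.0, 0.0]
ft_force: [-0.2, 0.3, 3.2]
grip_width: 0.0007
```

```bash
python3 m.py
```

```text
10.3 F [-0.81 -0.26  3.06] sd 0.32 tip mm [595.01   7.98  80.85]
```

Key 3 is free at about 1.2 N/mm, tapped about 2 mm. Key 4 is next.

Emit:
apply_moves:
  series:
    - [0,0,-0.7,0,0,0,0]
    - [0,-2.6,-0.7,0,0,0,0]
    - [0,-5.2,-0.7,0,0,0,0]
    - [0,-5.2,-0.7,0,0,0,0]
    - [0,-5.2,-0.7,0,0,0,0]

```text
time: 10.72
position: [0.5781, -0.0422, 0.1069]
tool_rot: [0.162, 0.987, 0.0, -0.0]
ft_force: [0.5, -0.5, -0.3]
grip_width: 0.0009
```

Emit:
apply_moves:
  series:
    - [0,0,0,0,0,0,0]
    - [0,0,0.15,0,0,0,0]
    - [0,0,0.3,0,0,0,0]
    - [0,0,0.4,0,0,0,0]
    - [0,0,0.4,0,0,0,0]

```text
time: 11.13
position: [0.5783, -0.0406, 0.1024]
tool_rot: [0.16, 0.987, 0.0, -0.0]
ft_force: [0.2, -0.1, -0.0]
grip_width: 0.0004
```

```bash
python3 m.py
```

```text
11.33 F [-0.01  0.05 -0.1 ] sd 0.59 tip mm [578.37 -40.91  83.6 ]
```

Emit:
apply_moves:
  series:
    - [0,0,0.05,0,0,0,0]
    - [0,0,0.1,0,0,0,0]
    - [0,0,0.1,0,0,0,0]

```text
time: 11.58
position: [0.5783, -0.0413, 0.1017]
tool_rot: [0.161, 0.987, 0.0, -0.0]
ft_force: [0.3, 0.2, 0.3]
grip_width: 0.0002
```

```bash
python3 m.py
```

```text
11.78 F [-0.29  0.13 -0.13] sd 0.48 tip mm [578.36 -41.34  82.74]
```

Emit:
apply_moves:
  series:
    - [0,0,0.05,0,0,0,0]
    - [0,0,0.1,0,0,0,0]
    - [0,0,0.1,0,0,0,0]

```text
time: 12.03
position: [0.5785, -0.0413, 0.1009]
tool_rot: [0.161, 0.987, -0.0, 0.0]
ft_force: [0.6, -0.5, 1.5]
grip_width: 0.0006
```

```bash
python3 m.py
```

```text
12.23 F [0.03 0.01 1.68] sd 0.41 tip mm [578.48 -41.35  81.9 ]
```

Emit:
apply_moves:
  series:
    - [0,0,0.05,0,0,0,0]
    - [0,0,0.1,0,0,0,0]
    - [0,0,0.1,0,0,0,0]

```text
time: 12.48
position: [0.5785, -0.0414, 0.0998]
tool_rot: [0.161, 0.987, -0.0, 0.0]
ft_force: [-0.7, -0.9, 1.8]
grip_width: 0.0006
```

```bash
python3 m.py
```

```text
12.68 F [-0.33 -0.45  2.58] sd 0.45 tip mm [578.46 -41.34  80.84]
```

Key 4 is free too (1.7 N, then 2.6 N at 1 mm deeper). Going back to key 2 to press it.

Emit:
apply_moves:
  series:
    - [0,0,-0.7,0,0,0,0]
    - [0,3.5,-0.7,0,0,0,0]
    - [0,7.0,-0.7,0,0,0,0]
    - [0,10.4,-0.7,0,0,0,0]
    - [0,10.4,-0.7,0,0,0,0]

```text
time: 13.1
position: [0.6131, 0.0626, 0.1072]
tool_rot: [0.159, 0.987, 0.001, 0.001]
ft_force: [0.5, -0.2, 0.8]
grip_width: 0.0004
```

Emit:
apply_moves:
  series:
    - [0,0,0,0,0,0,0]
    - [0,0,0,0,0,0,0]
    - [0,0,0.2,0,0,0,0]
    - [0,0,0.4,0,0,0,0]
    - [0,0,0.6,0,0,0,0]

```text
time: 13.52
position: [0.6111, 0.0562, 0.1005]
tool_rot: [0.162, 0.987, -0.0, -0.0]
ft_force: [-0.8, 0.3, -0.2]
grip_width: 0.0007
```

```bash
python3 m.py
```

```text
13.72 F [-0.15 -0.04 -0.16] sd 0.6 tip mm [611.05  56.52  81.33]
```

Emit:
apply_moves:
  series:
    - [0,0,0.08,0,0,0,0]
    - [0,0,0.16,0,0,0,0]
    - [0,0,0.24,0,0,0,0]
    - [0,0,0.32,0,0,0,0]
    - [0,0,0.32,0,0,0,0]

```text
time: 14.13
position: [0.6116, 0.0571, 0.0981]
tool_rot: [0.161, 0.987, -0.0, 0.0]
ft_force: [-0.7, -1.7, 5.0]
grip_width: 0.0003
```

```bash
python3 m.py
```

```text
14.33 F [-0.85 -1.35  4.42] sd 0.4 tip mm [611.6   57.18  78.96]
```

Emit:
apply_moves:
  series:
    - [0,0,0.05,0,0,0,0]
    - [0,0,0.1,0,0,0,0]
    - [0,0,0.15,0,0,0,0]
    - [0,0,0.2,0,0,0,0]
    - [0,0,0.2,0,0,0,0]

```text
time: 14.75
position: [0.6117, 0.0572, 0.0964]
tool_rot: [0.161, 0.987, -0.0, 0.0]
ft_force: [-1.8, -1.3, 8.5]
grip_width: 0.0006
```

```bash
python3 m.py
```

```text
14.95 F [-1.32 -1.05  8.81] sd 0.48 tip mm [611.66  57.2   77.42]
```

On the stop now. A little more push to reach 10–12 N.

Emit:
apply_moves:
  series:
    - [0,0,0.02,0,0,0,0]
    - [0,0,0.03,0,0,0,0]
    - [0,0,0.03,0,0,0,0]

```text
time: 15.2
position: [0.6117, 0.0572, 0.0964]
tool_rot: [0.161, 0.987, -0.0, 0.0]
ft_force: [-2.3, -1.1, 9.7]
grip_width: 0.0003
```

```bash
python3 m.py
```

```text
15.4 F [-2.6  -1.1   9.93] sd 0.63 tip mm [611.69  57.21  77.41]
```

Emit:
apply_moves:
  series:
    - [0,0,0.03,0,0,0,0]
    - [0,0,0.03,0,0,0,0]
    - [0,0,0.03,0,0,0,0]

```text
time: 15.65
position: [0.6117, 0.0572, 0.0964]
tool_rot: [0.161, 0.987, -0.0, 0.001]
ft_force: [-3.3, -1.6, 12.7]
grip_width: 0.0004
```

```bash
python3 m.py
```

```text
15.85 F [-3.09 -1.06 11.34] sd 0.13 tip mm [611.72  57.18  77.38]
```

Emit:
apply_moves:
  series:
    - [0,0,-0.3,0,0,0,0]
    - [0,0,-0.6,0,0,0,0]
    - [0,0,-0.9,0,0,0,0]
    - [0,0,-0.9,0,0,0,0]
    - [0,0,-0.9,0,0,0,0]

```text
time: 16.27
position: [0.6113, 0.0575, 0.1036]
tool_rot: [0.161, 0.987, 0.0, -0.0]
ft_force: [0.2, -0.6, 0.2]
grip_width: 0.0004
```

```bash
python3 m.py
```

```text
16.47 F [-0.32  0.02 -0.04] sd 0.43 tip mm [611.15  57.46  84.48]
```

Pressed to 11.3 N on the stop and let go. A very light touch, down to 82 mm only, will check that it came up: if still latched it would stand at 80.5 mm and I'd feel nothing.

Emit:
apply_moves:
  series:
    - [0,0,0.08,0,0,0,0]
    - [0,0,0.16,0,0,0,0]
    - [0,0,0.24,0,0,0,0]
    - [0,0,0.24,0,0,0,0]

```text
time: 16.8
position: [0.6114, 0.0573, 0.1015]
tool_rot: [0.161, 0.987, 0.0, -0.0]
ft_force: [0.4, 0.5, 1.0]
grip_width: 0.0004
```

```bash
python3 m.py; python3 m.py
```

```text
17.0 F [-0.37  0.24  1.2 ] sd 0.51 tip mm [611.37  57.33  82.63]
17.2 F [-0.53 -0.06  0.99] sd 0.16 tip mm [611.38  57.34  82.64]
```

Emit:
apply_moves:
  series:
    - [0,0,-2,0,0,0,0]
    - [0,0,-5,0,0,0,0]
    - [0,0,-8,0,0,0,0]
    - [0,0,-11,0,0,0,0]
    - [0,0,-13,0,0,0,0]

```text
time: 17.62
position: [0.6125, 0.0573, 0.2344]
tool_rot: [0.161, 0.987, 0.0, 0.002]
ft_force: [0.6, -0.3, 0.0]
grip_width: 0.0004
```

Emit:
apply_moves:
  series:
    - [0,0,0,0,0,0,0]
    - [0,0,0,0,0,0,0]
    - [0,0,0,0,0,0,0]
    - [0,0,0,0,0,0,0]

```text
time: 17.95
position: [0.6102, 0.0574, 0.2298]
tool_rot: [0.161, 0.987, -0.0, -0.002]
ft_force: [0.0, -0.2, -0.1]
grip_width: 0.0007
```

```bash
python3 m.py; python3 -c "
from rig import robot
import cv2,numpy as np
a=robot.camera('scene')[:,:,::-1];cv2.imwrite('pics/s4.png',a)
"
```

```text
18.15 F [-0.09 -0.39 -0.19] sd 0.48 tip mm [610.59  57.36 210.96]
```

View pics/s4.png

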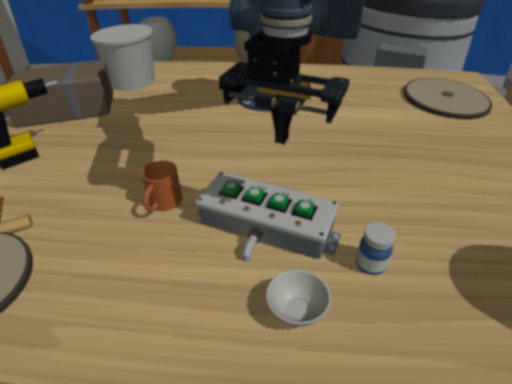

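The final view shows the gripper well clear. The mug (161,187), jar (376,248) and bowl (298,298) are where they were. Key 2 now meets the fingertips at about 82.6 mm, about 2 mm higher than the 80.5 mm it stood at while latched, so it has let go.

```bash
python3 -c "
from rig import robot
print(robot.hand_in())"
```

```text
the job is handed in; nothing more can be done
None
```

All four keys should now be up. Key 2 was the latched one, and it let go after I pressed it onto its stop. I handed the job in at about 18 s, with the gripper raised clear of everything.

- **Taps, left to right:** keys 1, 3 and 4 felt free, giving roughly 1 N per mm when tapped about 2 mm deep (at most 3.1 N). Key 2 felt solid, reaching 3.7 N within about 0.4 mm.
- **Release:** after tapping all four, I went back and pressed key 2 to about 11 N. It stopped moving at 77.4 mm, which is its hard stop.
- **Last checks:** I gave key 2 one extra feather touch of about 1 N. It met the fingertips at about 82.6 mm; while latched it stood at about 80.6 mm. The mug, jar and bowl looked unmoved in the final scene picture. The brush is hidden behind the box in that view, so I did not check it separately, though the arm never went near it.
- **Disagreements:** the first key positions from colour alone differed by about 15 mm between the top and scene cameras, because the scene view also caught the sides of the caps. Using the white spots, those two agreed to about 2 mm. The wrist camera's spot reading disagreed by about 10 mm because its pose was read after the arm had drifted, so I left it out.

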